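# Airflow check on a soldering fume extractor

## Task

I want to read the airflow on the soldering fume extractor. Wind its clockwork run timer (the bar knob) clockwise right up to its stop, in as many partial turns as it takes, then slide the self-closing inlet shutter half open against its spring, so that the blade's edge lies across the middle of the round inlet, and keep it steady there. Finish while still holding the shutter at half, since it snaps shut if let go, and leave everything else on and around the extractor where it stands.

Things in the scene. Friction and masses are not known exactly. Their poses are not given: they have to be found in the camera images.
- extractor: bench-top fume extractor: white steel cabinet 300 (x) x 460 (y) x 120 mm high on the bench, fixed. Origin: centre of its underside; x points from its front (door with two latches, robot's side) to its back, y to its left, z up. On its flat top: timer knob at x -30, y -150; black airflow gauge (64 mm across, 16 high) at x 88, y -150; gate plate with the shutter in the left half.
- inlet (a point): centre of the round inlet (64 mm across, wire mesh inside) in the upper face of the aluminium gate plate, 134 mm above the bench; axes as the extractor's. The plate runs 66 mm to either side in x, from -55 to +135 mm in y. Two spring barrels 12 mm thick lie along y at x -55 and +55 mm, from y -51 to +39 mm; they rise 18 mm above this point.
- shutter (a joint): opening of the sliding shutter in m: 0 shut (steel blade over the inlet; it starts here), 0.072 fully open, 0.036 half (blade edge across the inlet's middle; the longest mark beside the rail). It opens by sliding level along the extractor's +y. Springs pull it shut: about 4.5 N when shut, 10.5 N at half, 17 N fully open, plus 1 N friction. It shuts itself if released.
- shutter_grip (a point): point in the middle of the shutter's upright black grip, 14 mm thick (along the sliding direction, y) x 50 mm wide (x); axes as the extractor's. Grip top 15 mm above this point, blade 30 mm below; a steel crossbar 11 mm thick in y, 120 mm long in x, passes through its foot, top 16 mm below this point. Free room all round. It lies 48 mm to +y of the inlet's centre when shut, 84 mm at half.
- timer (a joint): angle of the clockwork timer knob in rad: 0 run out, 4.2 fully wound, at its hard stop. It grows turning clockwise seen from above and starts between 0.3 and 0.9. Winding takes about 0.11 N m at first, 0.15 N m near the stop; the knob stays where it is left.
- timer_grip (a point): point on the timer's vertical axis, 14 mm below the top of its black bar knob. The bar is 13 mm thick, 50 mm long, 36 mm high, on a round skirt 52 mm across and 8 mm high, whose top is 22 mm below this point. The point turns with the knob: x along the bar (white pointer line on the -x half), z up. At angle 0 the pointer faces the extractor's front.
- solder_reel: bystander: upright reel of solder, 58 mm across, 42 mm high, on the extractor's top behind the inlet. Origin: centre of its underside.
- motor: bystander: small brass brushless motor, 28 mm across, 36 mm high with its shaft, on the extractor's top in front, between the timer and the inlet. Origin: centre of its underside.
- pipe_tee: bystander: white plastic pipe tee standing on end, 42 mm across, 100 mm high, on the bench to the left of the extractor. Origin: centre of its underside.
- screwdriver: bystander: screwdriver with an orange handle lying on the bench to the left of the extractor, 170 mm long along its x.
- cutters: bystander: side cutters with blue handles lying on the bench to the right of the extractor, 150 mm long along their x.
- multimeter: bystander: yellow multimeter lying on the bench to the right, 150 x 76 x 34 mm. Origin: centre of its underside.

How it is judged:
On the way, in this order (a step that is already met when the one before it is completed fails the run):
1. the timer is wound up to its stop (within about 17 degrees) (value of joint timer above 3.9 rad), for 0.2 s.
2. with the timer wound, the shutter is brought to half open (within 5 mm) (value of joint shutter between 0.031 and 0.041 m and contact force between the fingers and shutter above 3 N), for 0.5 s.
At the end, for the whole second after the job is handed in: The timer is still wound (above 3.8 rad of 4.2) and the fingers themselves hold the shutter still (under 10 mm/s, contact force above 3 N) at half open, 36 mm within 5 mm, through the last second (all of step 2 and value of joint timer above 3.8 rad and velocity of joint shutter between -0.01 and 0.01 m/s); the arm keeps its last pose, push and grip.
It fails at once if a bystander is shifted by more than 25 mm or knocked over (distance of any of solder_reel, motor, pipe_tee, screwdriver, cutters, multimeter from where it was at the start of the episode above 0.025 m or angle between any of solder_reel, motor, pipe_tee's own z axis and vertical above 0.5 rad).
It also fails if it takes over 59 s, if anything falls off the work surface, if the arm or the gripper's body presses on something with over 40 N, if the wrist force passes 120 N, or if a joint passes its speed limit or range.

## Robot

A 7-joint arm with a two-finger parallel gripper is mounted at the origin on the work surface. World frame = base frame: x ahead of the robot, y to its left, z up, the work surface at z = 0. Lengths are in m, angles in rad, forces in N, time in s.
With the tool pointing down it reaches from about 0.35 to 0.9 m from the base axis. Payload 8.1 kg.
Tool frame: the origin (TCP) lies on the centre line of the jaws, within the pads' length; the fingertips stand 17 mm ahead of it and the grasp point (between the pads) lies 2 mm behind it; z points along the fingers, y is the direction in which the jaws open and shut (so a half turn about z gives the same grasp; the last joint's range is limited). The gripper opens to 92 mm and grips with 3 to 60 N. Pads are 19 mm wide; open, the fingers measure 130 mm over their backs; the gripper's body (75 mm by 190 mm) begins 47 mm behind the grasp point.
Start: joints at [1.021, 0.434, 0.025, 1.573, -0.012, 1.134, -0.075], TCP at [0.27, -0.564, 0.244] pointing down, gripper open.
Joint ranges: [-2.62, 2.62], [-0.44, 2.09], [-1.27, 1.32], [0.08, 2.57], [-1.32, 4.46], [0.12, 2], [-2.74, 2.74]. Speed limits (rad/s): [2.22, 2.22, 3.01, 3.01, 3.14, 3.14, 3.14].

## Interface

Orientations are given as a rotation vector (axis times angle).
In Python, from cell import arm, imaging, job gives the robot as it stands.
- The arm moves only by the tool jog_arm, never from a script. Its argument "moves" is a list of rows, each an object with "fingers": the closure, from -1 (fully open) to 1 (shut); "xyz": the shift along the tool's x, y, z in cm, a list of three; "angular": the turn, a rotation vector about the tool's x, y, z in rad, a list of three. In form: [{"fingers": fingers, "xyz": [dx, dy, dz], "angular": [ax, ay, az]}, ...]. A call has 1 to 12 rows; each row is the pose to reach, as a shift and turn from the pose commanded when the call began, along the tool's axes at that moment; what a row does not reach only later rows make up. A row lasts 1/8 s, in which the tool goes at most 62.5 mm and 10.7 degrees, less where a joint would pass 70% of its speed; a pose out of reach is approached as far as the arm can. A call with a gripper value outside its range is refused whole. The fingers move at their own pace and stop on an object; "grip_force" is the grip in N (left out, the last holds). Time passes only in rows, so rows that repeat a pose let the fingers close. It gives the time, the measured TCP pose, the force and the opening at its end, in the units of the state.
- arm.observe(): the state, without advancing time (a new reading comes with each control period).
- imaging.get_image(name): name is "side" or "top"; returns the picture (420x560x3 uint8, red, green, blue); there is no depth.
- imaging.camera_params(name): a dict with "fx", "fy", "cx", "cy" (pixels), "dist" ([k1, k2, p1, p2, k3] as OpenCV has them; the pictures are not rectified), "rvec" (rotation vector, rad) and "tvec" (3), from world to camera coordinates, as OpenCV has them. Camera axes: x right, y down, z forward; pixel columns grow to the right and rows downward; lengths in m; the calibration is good to about 2 mm. A picture is of the moment at which its call begins. camera_params takes no time and is no camera call.
- job.sign_off(): hands the job in, once; it reports no verdict.
The state is a dict: "clock": time; "joints": joint angles; "dq": joint speeds; "joint_efforts": joint torques, N m; "position": TCP position; "ee_rot": TCP orientation; "force": force on the tool from outside, world axes, zero at the start; "ft_torque": the same for the moment, N m; "width": opening from 0.0 (shut) to 1.0 (fully open).
Only numpy, scipy, OpenCV 4.12 (cv2) and the standard library are available. Lean on these libraries where they do the work, as an engineer would, in place of code of your own. Each camera call takes 0.05 s, during which the arm holds its last target. There are 200 camera calls.

## Working session

There is one attempt and no reset: what is moved stays moved. The work goes in short steps, Python scripts to look and compute and a tool call to move; the robot and the scene stay as the last step left them, time stands still between calls to the robot, and variables do not carry over. Pictures are saved under pics/ and viewed, about 8 in all and at most 12, crops included, and the job is handed in when it is done.

Besides the shell and the picture viewer there is one more tool, called as name(argument=value, ...) on one line, values as JSON. jog_arm: Moves the arm, as the interface text tells. Its arguments: {"type":"object","properties":{"moves":{"type":"array"},"grip_force":{"type":"number"}},"required":["moves"]}

```bash
mkdir -p pics; ls
python3 - <<'E'
from cell import arm, imaging, job
import cv2
print(arm.observe())
for n in("top","side"):
    im=imaging.get_image(n); cv2.imwrite(f"pics/{n}0.png",cv2.resize(im[:,:,::-1],(800,600),interpolation=cv2.INTER_CUBIC)); cv2.imwrite(f"/tmp/{n}raw.png",im[:,:,::-1]); print(imaging.camera_params(n))
E
```

```text
pics
{'clock': 0.0, 'joints': array([ 1.02144921,  0.43521156,  0.02495629,  1.57406725, -0.01159662,
        1.13400173, -0.07511029]), 'dq': array([ 0.00085293,  0.00120197, -0.00079638,  0.00037773,  0.00084063,
       -0.00082003, -0.00042632]), 'joint_efforts': array([-1.55553924e-03, -6.67844796e+01,  9.84540023e-01, -3.14458251e+01,
       -6.05903263e-02,  4.28338966e-02,  1.63851937e-04]), 'position': array([ 0.2697768 , -0.56325494,  0.2429634 ]), 'ee_rot': array([-3.06213168e+00, -6.95505413e-01,  7.43078152e-04]), 'force': array([ 0.41245048,  0.74940154, -0.23711465]), 'ft_torque': array([-0.02306577, -0.00333286, -0.0036016 ]), 'width': 1.001626297064071}
{'fx': 454.61771106477266, 'fy': 454.61771106477266, 'cx': 280.10059030449383, 'cy': 211.27351814469407, 'dist': array([-0.09872167,  0.        ,  0.        ,  0.        ,  0.        ]), 'rvec': array([ 2.14469801, -2.054384  ,  0.23598067]), 'tvec': array([-0.00360897,  0.56593918,  1.50262523])}
{'fx': 396.0984469587372, 'fy': 396.0984469587372, 'cx': 281.5684975388326, 'cy': 207.90834364677963, 'dist': array([0.03618456, 0.        , 0.        , 0.        , 0.        ]), 'rvec': array([ 0.59473254, -2.69810348,  1.07937479]), 'tvec': array([0.48739048, 0.24772751, 1.28807237])}
```

View pics/top0.png

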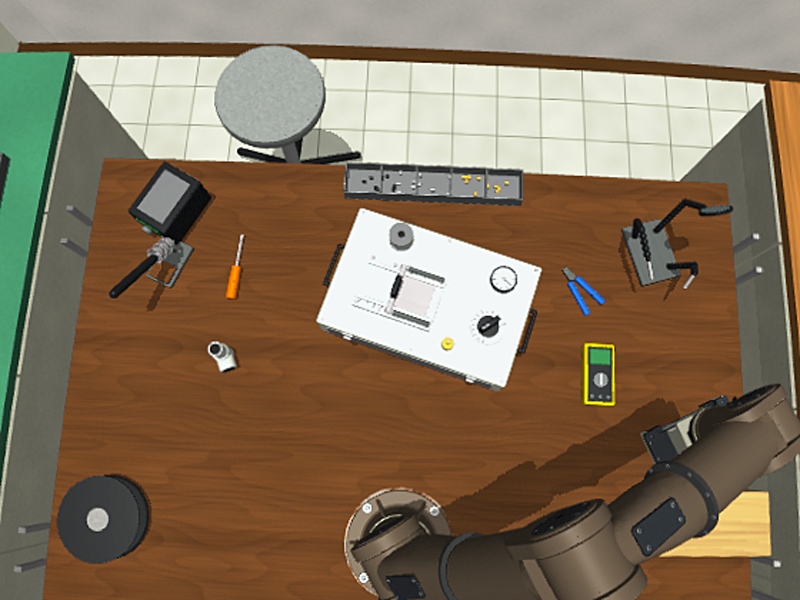

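View pics/side0.png

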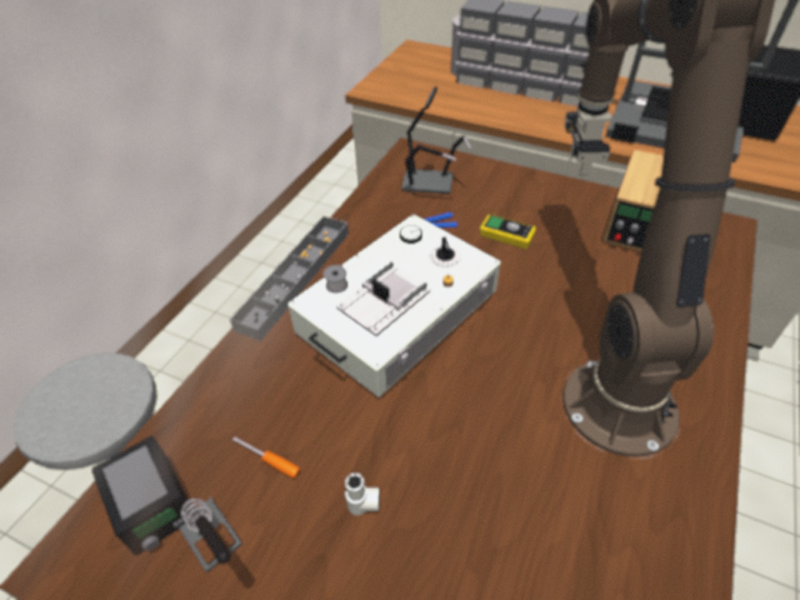

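The top view shows the extractor with its cabinet corners near (361,209), (540,268), (503,388) and (318,321). The knob is at (488,326), the shutter grip at (397,287), the reel at (401,236) and the motor at (447,344). I'll enlarge this part.

Run:
```python
import cv2
im=cv2.imread("/tmp/topraw.png")
c=im[140:280,215:395]; cv2.imwrite("pics/crop1.png",cv2.resize(c,None,fx=4.4,fy=4.2857,interpolation=cv2.INTER_CUBIC) if 0 else cv2.resize(c,None,fx=4.25,fy=4.25,interpolation=cv2.INTER_CUBIC))
```

```text
(no output)
```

View pics/crop1.png

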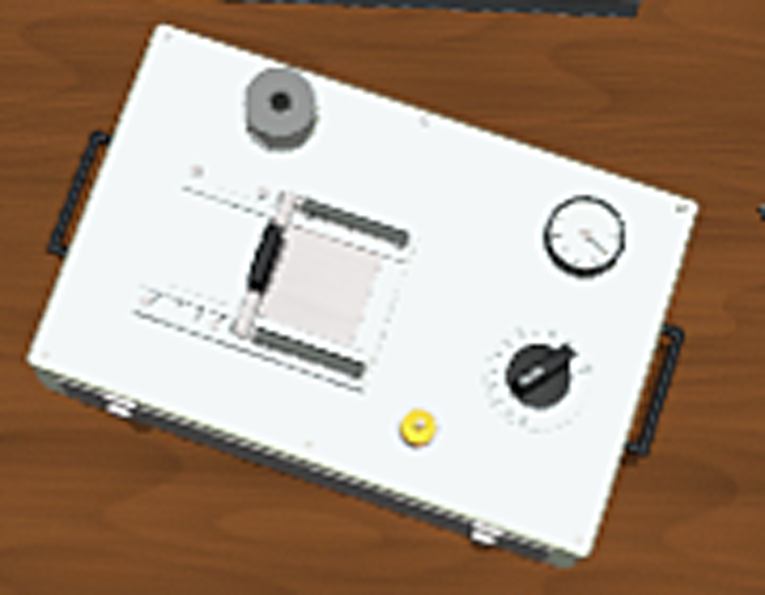

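The crop shows the cabinet's top corners at (160,25), (697,205), (583,558) and (32,360), and the gauge at (586,236). The knob bar runs from (512,387), its pointer end, to (577,350), and the grip's top is about (266,255).

```bash
cat > h.py <<'E'
import numpy as np, cv2
from cell import arm, imaging, job
from scipy.optimize import least_squares
def ray(cam,uv,z):
    p=imaging.camera_params(cam); K=np.array([[p['fx'],0,p['cx']],[0,p['fy'],p['cy']],[0,0,1]])
    u=cv2.undistortPoints(np.float64(uv).reshape(-1,1,2),K,p['dist']).reshape(-1,2)
    R=cv2.Rodrigues(p['rvec'])[0]; c=-R.T@p['tvec']; d=np.c_[u,np.ones(len(u))]@R
    return c+d*((np.atleast_1d(z)-c[2])/d[:,2])[:,None]
def proj(cam,P):
    p=imaging.camera_params(cam); K=np.array([[p['fx'],0,p['cx']],[0,p['fy'],p['cy']],[0,0,1]])
    return cv2.projectPoints(np.float64(P).reshape(-1,1,3),p['rvec'],p['tvec'],K,p['dist'])[0].reshape(-1,2)
crop=lambda a:(np.float64(a)+.5)/4.25-.5+[215,140]
def w(ex,q):  # extractor xy -> world
    c,s=np.cos(ex[2]),np.sin(ex[2]); return np.asarray(q)@np.array([[c,s],[-s,c]])+ex[:2]
E
python3 - <<'E'
from h import *
uv=crop([(160,25),(697,205),(583,558),(32,360),(586,236)])
P=ray("top",uv,[.12,.12,.12,.12,.136]); m=np.array([(.15,.23),(.15,-.23),(-.15,-.23),(-.15,.23),(.088,-.15)])
f=least_squares(lambda e:(w(e,m)-P[:,:2]).ravel(),[.6,0,0]); ex=f.x
print(ex,(f.fun.reshape(-1,2)*1000).round(1))
print("knob",w(ex,[[-.03,-.15]]))
b=ray("top",crop([(512,387),(577,350)]),.164)[:,:2]; print("bar",b,b.mean(0),np.linalg.norm(b[0]-b[1]),"pointer yaw",np.arctan2(*(b[0]-b[1])[::-1]),"zero yaw",ex[2]+np.pi)
g=ray("top",crop([(276,225),(258,290),(266,255)]),.179)[:,:2]; print("grip ends",g)
# in extractor frame
c,s=np.cos(ex[2]),np.sin(ex[2]); print((g-ex[:2])@np.array([[c,-s],[s,c]]))
o=ray("top",crop([(280,100),(419,425),(264,345),(264,345)]),[.162,.15,.12,.13])[:,:2]; print("reel,motor",(o-ex[:2])@np.array([[c,-s],[s,c]]))
print(cv2.Rodrigues(arm.observe()['ee_rot'])[0].round(3))
E
```

```text
[ 0.57375909 -0.04837132 -0.29904473] [[ 3.9  1.2]
 [ 1.  -3.4]
 [-2.1 -3.8]
 [-2.1  5.9]
 [-0.7  0.2]]
knob [[ 0.50089942 -0.18287585]]
bar [[ 0.4866084  -0.15841673]
 [ 0.51712383 -0.20723083]] [ 0.50186611 -0.18282378] 0.057567420178616956 pointer yaw 2.129493150055359 zero yaw 2.842547925075305
grip ends [[0.60085781 0.02419492]
 [0.54969515 0.03552993]
 [0.57708644 0.03072471]]
[[ 0.00451748  0.07732912]
 [-0.04771388  0.07308816]
 [-0.0201226   0.07656588]]
reel,motor [[ 0.10508719  0.10982493]
 [-0.09915823 -0.0743014 ]
 [-0.07445717  0.05907085]
 [-0.07640548  0.05831683]]
[[ 0.902  0.432 -0.001]
 [ 0.432 -0.902  0.001]
 [-0.    -0.001 -1.   ]]
```

jog_arm(moves=[{"fingers": -1,"xyz": [37.3,-24.3,0],"angular": [0,0,-1.68]},{"fingers": -1,"xyz": [37.3,-24.3,0],"angular": [0,0,-1.68]},{"fingers": -1,"xyz": [37.3,-24.3,0],"angular": [0,0,-1.68]},{"fingers": -1,"xyz": [37.3,-24.3,0],"angular": [0,0,-1.68]},{"fingers": -1,"xyz": [37.3,-24.3,0],"angular": [0,0,-1.68]},{"fingers": -1,"xyz": [37.3,-24.3,0],"angular": [0,0,-1.68]},{"fingers": -1,"xyz": [37.3,-24.3,0],"angular": [0,0,-1.68]},{"fingers": -1,"xyz": [37.3,-24.3,0],"angular": [0,0,-1.68]},{"fingers": -1,"xyz": [37.3,-24.3,0],"angular": [0,0,-1.68]},{"fingers": -1,"xyz": [37.3,-24.3,0],"angular": [0,0,-1.68]},{"fingers": -1,"xyz": [37.3,-24.3,0],"angular": [0,0,-1.68]},{"fingers": -1,"xyz": [37.3,-24.3,0],"angular": [0,0,-1.68]}], grip_force=40)

```text
clock: 1.6
position: [0.5013, -0.1836, 0.2437]
ee_rot: [-1.53, -2.744, 0.0]
force: [1.3, 0.9, 0.3]
width: 1.0
```

```bash
cat > s.py <<'E'
from h import *
import sys
def st():
    o=arm.observe(); R=cv2.Rodrigues(o['ee_rot'])[0]
    print("t",round(o['clock'],2),"p",o['position'].round(4),"yaw",np.arctan2(R[1,0],R[0,0]).round(3),"q",o['joints'].round(2),"F",o['force'].round(1),"T",o['ft_torque'].round(2),"w",round(o['width'],3)); print(R.round(3)); return o,R
if __name__=="__main__":
    o,R=st()
    if len(sys.argv)>3: print("tool delta cm",((np.array(list(map(float,sys.argv[1:4])))-o['position'])@R*100).round(2))
E
python3 s.py .5014 -.1828 .150
```

```text
t 1.6 p [ 0.5013 -0.1836  0.2437] yaw 2.124 q [ 0.62  0.33 -0.48  1.76  0.17  1.09  0.64] F [1.3 0.9 0.3] T [ 0.04 -0.08  0.02] w 1.0
[[-0.525  0.851 -0.   ]
 [ 0.851  0.525 -0.   ]
 [-0.    -0.    -1.   ]]
tool delta cm [0.06 0.05 9.37]
```

jog_arm(moves=[{"fingers": -1,"xyz": [0,0.1,5],"angular": [0,0,0]},{"fingers": -1,"xyz": [0,0.1,9],"angular": [0,0,0]},{"fingers": -1,"xyz": [0,0.1,9.3],"angular": [0,0,0]},{"fingers": 1,"xyz": [0,0.1,9.3],"angular": [0,0,0]},{"fingers": 1,"xyz": [0,0.1,9.3],"angular": [0,0,0]},{"fingers": 1,"xyz": [0,0.1,9.3],"angular": [0,0,0]},{"fingers": 1,"xyz": [0,0.1,9.3],"angular": [0,0,0]},{"fingers": 1,"xyz": [0,0.1,9.3],"angular": [0,0,0]}], grip_force=40)

```text
clock: 2.6
position: [0.5024, -0.1829, 0.151]
ee_rot: [1.527, 2.745, -0.0]
force: [0.2, 0.7, 0.5]
width: 0.509
```

```bash
python3 s.py .5014 -.1828 .150
```

```text
t 2.6 p [ 0.5024 -0.1829  0.151 ] yaw 2.127 q [ 0.59  0.43 -0.46  1.88  0.24  0.89  0.57] F [0.2 0.7 0.5] T [ 0.01 -0.1   0.01] w 0.509
[[-0.528  0.849  0.   ]
 [ 0.849  0.528 -0.   ]
 [-0.     0.    -1.   ]]
tool delta cm [ 0.06 -0.08  0.1 ]
```

Still closing, so I'll give the fingers more time.

jog_arm(moves=[{"fingers": 1,"xyz": [0,0,0],"angular": [0,0,0]},{"fingers": 1,"xyz": [0,0,0],"angular": [0,0,0]},{"fingers": 1,"xyz": [0,0,0],"angular": [0,0,0]},{"fingers": 1,"xyz": [0,0,0],"angular": [0,0,0]},{"fingers": 1,"xyz": [0,0,0],"angular": [0,0,0]},{"fingers": 1,"xyz": [0,0,0],"angular": [0,0,0]}], grip_force=40)

```text
clock: 3.35
position: [0.5027, -0.1824, 0.1507]
ee_rot: [1.526, 2.746, 0.001]
force: [3.3, 2.5, -3.2]
width: 0.135
```

```bash
python3 s.py
```

```text
t 3.35 p [ 0.5027 -0.1824  0.1507] yaw 2.127 q [ 0.59  0.43 -0.46  1.88  0.24  0.88  0.57] F [ 3.3  2.5 -3.2] T [ 0.51 -0.97 -0.04] w 0.135
[[-0.528  0.849  0.001]
 [ 0.849  0.528  0.   ]
 [-0.     0.001 -1.   ]]
```

jog_arm(moves=[{"fingers": 1,"xyz": [0,0,0],"angular": [0,0,0.15]},{"fingers": 1,"xyz": [0,0,0],"angular": [0,0,0.3]},{"fingers": 1,"xyz": [0,0,0],"angular": [0,0,0.45]},{"fingers": 1,"xyz": [0,0,0],"angular": [0,0,0.6]},{"fingers": 1,"xyz": [0,0,0],"angular": [0,0,0.75]},{"fingers": 1,"xyz": [0,0,0],"angular": [0,0,0.9]},{"fingers": 1,"xyz": [0,0,0],"angular": [0,0,1.05]},{"fingers": 1,"xyz": [0,0,0],"angular": [0,0,1.2]},{"fingers": 1,"xyz": [0,0,0],"angular": [0,0,1.35]},{"fingers": 1,"xyz": [0,0,0],"angular": [0,0,1.5]},{"fingers": 1,"xyz": [0,0,0],"angular": [0,0,1.65]},{"fingers": 1,"xyz": [0,0,0],"angular": [0,0,1.8]}])

```text
clock: 4.85
position: [0.5032, -0.1826, 0.1508]
ee_rot: [3.101, 0.504, 0.002]
force: [5.6, 1.1, -6.4]
width: 0.141
```

```bash
python3 s.py
```

```text
t 4.85 p [ 0.5032 -0.1826  0.1508] yaw 0.323 q [ 0.27  0.39 -0.03  1.9   0.01  0.85 -1.01] F [ 5.6  1.1 -6.4] T [ 0.2  -1.3   0.14] w 0.141
[[ 0.948  0.317  0.001]
 [ 0.317 -0.948 -0.   ]
 [ 0.001  0.001 -1.   ]]
```

jog_arm(moves=[{"fingers": 1,"xyz": [0,0,0],"angular": [0,0,0.15]},{"fingers": 1,"xyz": [0,0,0],"angular": [0,0,0.3]},{"fingers": 1,"xyz": [0,0,0],"angular": [0,0,0.45]},{"fingers": 1,"xyz": [0,0,0],"angular": [0,0,0.6]},{"fingers": 1,"xyz": [0,0,0],"angular": [0,0,0.75]},{"fingers": 1,"xyz": [0,0,0],"angular": [0,0,0.9]},{"fingers": 1,"xyz": [0,0,0],"angular": [0,0,1.05]},{"fingers": 1,"xyz": [0,0,0],"angular": [0,0,1.2]},{"fingers": 1,"xyz": [0,0,0],"angular": [0,0,1.35]},{"fingers": 1,"xyz": [0,0,0],"angular": [0,0,1.5]},{"fingers": 1,"xyz": [0,0,0],"angular": [0,0,1.6]},{"fingers": 1,"xyz": [0,0,0],"angular": [0,0,1.65]}])

```text
clock: 6.35
position: [0.503, -0.183, 0.1508]
ee_rot: [-2.477, 1.932, -0.002]
force: [4.6, 0.3, -5.2]
width: 0.136
```

```bash
python3 s.py
```

```text
t 6.35 p [ 0.503  -0.183   0.1508] yaw -1.325 q [-0.04  0.4   0.38  1.93 -0.19  0.84 -2.45] F [ 4.6  0.3 -5.2] T [-0.   -1.16  0.17] w 0.136
[[ 0.243 -0.97   0.001]
 [-0.97  -0.243 -0.001]
 [ 0.001 -0.001 -1.   ]]
```

jog_arm(moves=[{"fingers": 1,"xyz": [0,0,0],"angular": [0,0,0.04]},{"fingers": 1,"xyz": [0,0,0],"angular": [0,0,0.08]},{"fingers": 1,"xyz": [0,0,0],"angular": [0,0,0.1]},{"fingers": 1,"xyz": [0,0,0],"angular": [0,0,0.1]}])

```text
clock: 6.85
position: [0.5029, -0.183, 0.1508]
ee_rot: [2.381, -2.05, 0.002]
force: [5.3, -1.3, -6.0]
width: 0.146
```

```bash
python3 s.py
```

```text
t 6.85 p [ 0.5029 -0.183   0.1508] yaw -1.422 q [-0.05  0.4   0.41  1.93 -0.21  0.85 -2.53] F [ 5.3 -1.3 -6. ] T [-0.07 -1.12  0.92] w 0.146
[[ 0.149 -0.989  0.001]
 [-0.989 -0.149 -0.001]
 [ 0.001 -0.001 -1.   ]]
```

jog_arm(moves=[{"fingers": -1,"xyz": [0,0,0],"angular": [0,0,0.07]},{"fingers": -1,"xyz": [0,0,0],"angular": [0,0,0.07]},{"fingers": -1,"xyz": [0,0,0],"angular": [0,0,0.07]},{"fingers": -1,"xyz": [0,0,0],"angular": [0,0,0.07]},{"fingers": -1,"xyz": [0,0,-4],"angular": [0,0,0]},{"fingers": -1,"xyz": [0,0,-9],"angular": [0,0,0]},{"fingers": -1,"xyz": [0,0,-9],"angular": [0,0,-1.1]},{"fingers": -1,"xyz": [0,0,-9],"angular": [0,0,-1.1]},{"fingers": -1,"xyz": [0,0,-9],"angular": [0,0,-1.1]},{"fingers": -1,"xyz": [0,0,-9],"angular": [0,0,-1.1]},{"fingers": -1,"xyz": [0,0,-9],"angular": [0,0,-1.1]},{"fingers": -1,"xyz": [0,0,-9],"angular": [0,0,-1.1]}])

```text
clock: 8.35
position: [0.5021, -0.183, 0.2407]
ee_rot: [3.102, -0.496, -0.0]
force: [-0.3, 0.6, -0.3]
width: 0.998
```

```bash
python3 s.py .5771 .0307 .24
python3 - <<'E'
from h import *
for n,y0,x0 in(("top",165,245),("side",155,210)):
    im=imaging.get_image(n)[:,:,::-1]; cv2.imwrite(f"/tmp/{n}1.png",im)
a=cv2.imread("/tmp/top1.png")[165:245,250:350]; b=cv2.imread("/tmp/side1.png")[165:245,240:340]
r=lambda i:cv2.resize(i,(400,320),interpolation=cv2.INTER_CUBIC)
cv2.imwrite("pics/two.png",cv2.resize(np.hstack([r(a),r(b)]),(800,320)))
E
```

```text
t 8.35 p [ 0.5021 -0.183   0.2407] yaw -0.317 q [ 0.07  0.29  0.22  1.81 -0.07  1.05 -1.56] F [-0.3  0.6 -0.3] T [0.03 0.05 0.04] w 0.998
[[ 0.95  -0.312 -0.   ]
 [-0.312 -0.95  -0.   ]
 [-0.     0.    -1.   ]]
tool delta cm [  0.46 -22.64   0.07]
```

View pics/two.png

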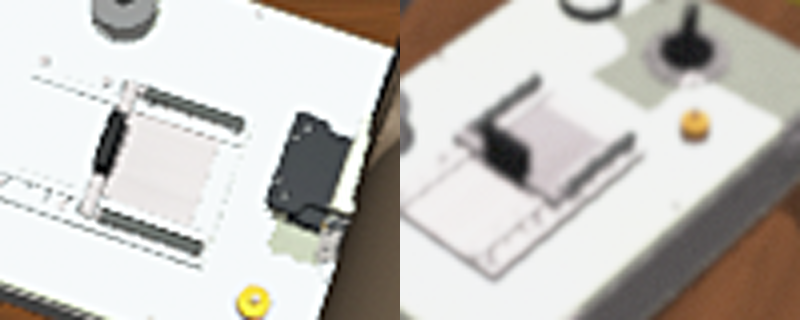

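The left half, from the top camera, shows the crossbar's ends at (130,88) and (92,213) and the grip's centre near (109,142). The right half, from the side camera, shows the grip's centre near (507,153), the knob at (688,45) and the motor still standing.

Run:
```python
from h import *
t=lambda a:(np.float64(a)+.5)/4-.5+[250,165]
s=lambda a:(np.float64(a)+.5-[400,0])/4-.5+[240,165]
b=ray("top",t([(130,88),(92,213)]),.145)[:,:2]; print("bar",b,b.mean(0),np.linalg.norm(b[0]-b[1]),"yaw",np.arctan2(*(b[0]-b[1])[::-1]))
print("grip top cam",ray("top",t([(109,142)]),.175)); 
print("grip side cam",ray("side",s([(507,153)]),.164))
for p in [(.575,.030,.164),(.578,.034,.164)]: print(proj("side",[p])*4-np.array([240,165])*4+[400,0],proj("top",[p])*4-np.array([250,165])*4)
```

```text
bar [[0.63087805 0.01697019]
 [0.52391496 0.04344218]] [0.57739651 0.03020619] 0.11019014706774764 yaw -0.24261226300361594
grip top cam [[0.5763875  0.03177634 0.175     ]]
grip side cam [[0.57712645 0.03219429 0.164     ]]
[[508.94927633 150.54533299]] [[109.68453532 145.62984086]]
[[503.59504788 152.59556262]] [[104.91495666 141.83620418]]
```

jog_arm(moves=[{"fingers": -1,"xyz": [0.4,-6,0],"angular": [0,0,-0.02]},{"fingers": -1,"xyz": [0.4,-12,0],"angular": [0,0,-0.02]},{"fingers": -1,"xyz": [0.4,-18,0],"angular": [0,0,-0.02]},{"fingers": -1,"xyz": [0.4,-22.7,0],"angular": [0,0,-0.02]},{"fingers": -1,"xyz": [0.4,-22.7,0],"angular": [0,0,-0.02]},{"fingers": -1,"xyz": [0.4,-22.7,3.5],"angular": [0,0,-0.02]},{"fingers": -1,"xyz": [0.4,-22.7,6],"angular": [0,0,-0.02]},{"fingers": -1,"xyz": [0.4,-22.7,7.2],"angular": [0,0,-0.02]},{"fingers": -1,"xyz": [0.4,-22.7,7.2],"angular": [0,0,-0.02]}])

```text
clock: 9.57
position: [0.5778, 0.0304, 0.1684]
ee_rot: [3.104, -0.478, -0.002]
force: [0.6, -0.0, -0.8]
width: 0.998
```

```bash
python3 s.py .577 .0315 .168;  python3 - <<'E'
from h import *
im=imaging.get_image("side")[150:250,220:340,::-1]; cv2.imwrite("pics/pre.png",cv2.resize(im,None,fx=5,fy=5,interpolation=cv2.INTER_CUBIC))
E
```

```text
t 9.57 p [0.5778 0.0304 0.1684] yaw -0.305 q [-0.24  0.43  0.13  1.79 -0.07  0.93 -1.96] F [ 0.6 -0.  -0.8] T [ 0.05  0.06 -0.05] w 0.998
[[ 0.954 -0.301 -0.001]
 [-0.301 -0.954 -0.001]
 [-0.001  0.001 -1.   ]]
tool delta cm [-0.11 -0.08  0.04]
```

View pics/pre.png

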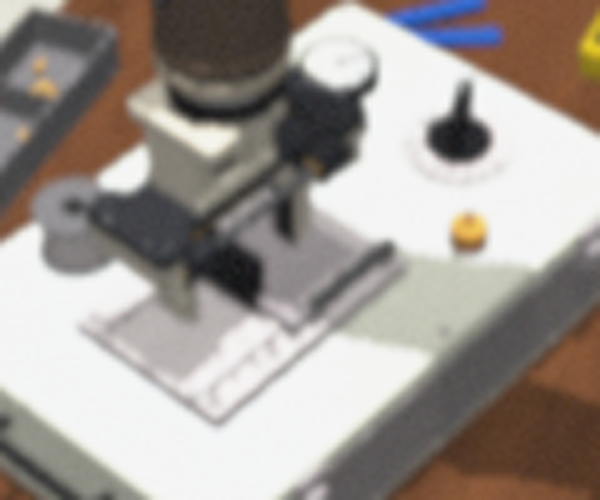

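The open fingers straddle the black grip, which is at (230,270), and nothing else is touched. Closing.

jog_arm(moves=[{"fingers": 1,"xyz": [0,0,0],"angular": [0,0,0]},{"fingers": 1,"xyz": [0,0,0],"angular": [0,0,0]},{"fingers": 1,"xyz": [0,0,0],"angular": [0,0,0]},{"fingers": 1,"xyz": [0,0,0],"angular": [0,0,0]},{"fingers": 1,"xyz": [0,0,0],"angular": [0,0,0]},{"fingers": 1,"xyz": [0,0,0],"angular": [0,0,0]},{"fingers": 1,"xyz": [0,0,0],"angular": [0,0,0]},{"fingers": 1,"xyz": [0,0,0],"angular": [0,0,0]},{"fingers": 1,"xyz": [0,0,0],"angular": [0,0,0]},{"fingers": 1,"xyz": [0,0,0],"angular": [0,0,0]},{"fingers": 1,"xyz": [0,0,0],"angular": [0,0,0]},{"fingers": 1,"xyz": [0,0,0],"angular": [0,0,0]}], grip_force=40)

```text
clock: 11.12
position: [0.5787, 0.0325, 0.1688]
ee_rot: [-3.105, 0.472, -0.001]
force: [2.6, 5.6, -2.0]
width: 0.149
```

```bash
python3 s.py
```

```text
t 11.12 p [0.5787 0.0325 0.1688] yaw -0.302 q [-0.24  0.43  0.12  1.79 -0.07  0.92 -1.96] F [ 2.6  5.6 -2. ] T [ 0.96 -0.44  0.2 ] w 0.149
[[ 0.955 -0.297  0.001]
 [-0.297 -0.955  0.001]
 [ 0.001 -0.001 -1.   ]]
```

jog_arm(moves=[{"fingers": 1,"xyz": [0,-1,0],"angular": [0,0,0]},{"fingers": 1,"xyz": [0,-2,0],"angular": [0,0,0]},{"fingers": 1,"xyz": [0,-3,0],"angular": [0,0,0]},{"fingers": 1,"xyz": [0,-3.8,0],"angular": [0,0,0]},{"fingers": 1,"xyz": [0,-3.8,0],"angular": [0,0,0]},{"fingers": 1,"xyz": [0,-3.8,0],"angular": [0,0,0]}])

```text
clock: 11.88
position: [0.5884, 0.0645, 0.1686]
ee_rot: [3.101, -0.477, -0.003]
force: [-5.0, -7.9, 4.8]
width: 0.149
```

```bash
python3 s.py
python3 - <<'E'
from h import *
o=arm.observe(); d=o['position'][:2]-[.5787,.0325]; print("opening mm", d@[.297,.955]*1000, "across",d@[.955,-.297]*1000)
a=imaging.get_image("top")[165:245,240:340,::-1];b=imaging.get_image("side")[165:245,230:330,::-1]
r=lambda i:cv2.resize(i,(400,320),interpolation=cv2.INTER_CUBIC)
cv2.imwrite("pics/half.png",np.hstack([r(a),r(b)]))
E
```

```text
t 11.88 p [0.5884 0.0645 0.1686] yaw -0.305 q [-0.29  0.45  0.12  1.75 -0.06  0.94 -2.02] F [-5.  -7.9  4.8] T [-1.36  0.95  0.32] w 0.149
[[ 0.954 -0.301 -0.003]
 [-0.301 -0.954 -0.004]
 [-0.001  0.004 -1.   ]]
opening mm 33.436447669272596 across -0.21435023580949772
```

View pics/half.png

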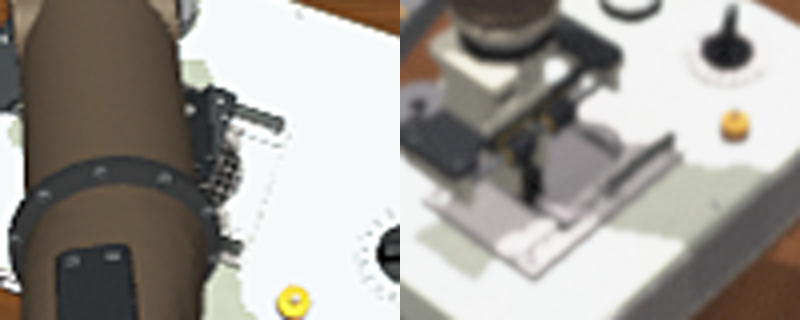

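The grip has slid with the fingers, the mesh is now uncovered at about (228,170) on the left, and the motor stands as before. By the arm's motion the shutter is open about 33.4 mm, so I'll go a little further.

jog_arm(moves=[{"fingers": 1,"xyz": [0,-0.3,0],"angular": [0,0,0]},{"fingers": 1,"xyz": [0,-0.3,0],"angular": [0,0,0]},{"fingers": 1,"xyz": [0,-0.3,0],"angular": [0,0,0]},{"fingers": 1,"xyz": [0,-0.3,0],"angular": [0,0,0]},{"fingers": 1,"xyz": [0,-0.3,0],"angular": [0,0,0]},{"fingers": 1,"xyz": [0,-0.3,0],"angular": [0,0,0]},{"fingers": 1,"xyz": [0,-0.3,0],"angular": [0,0,0]},{"fingers": 1,"xyz": [0,-0.3,0],"angular": [0,0,0]}])

```text
clock: 12.98
position: [0.5892, 0.0671, 0.1686]
ee_rot: [3.101, -0.478, -0.003]
force: [-5.9, -8.0, 5.4]
width: 0.152
```

```bash
python3 s.py
python3 - <<'E'
from h import *
o=arm.observe(); d=o['position'][:2]-[.5787,.0325]; print("opening mm", d@[.297,.955]*1000,o['dq'].round(4))
b=imaging.get_image("side")[155:235,235:335,::-1]
cv2.imwrite("pics/half2.png",cv2.resize(b,(700,560),interpolation=cv2.INTER_CUBIC))
E
```

```text
t 12.97 p [0.5892 0.0671 0.1686] yaw -0.306 q [-0.29  0.45  0.12  1.75 -0.06  0.94 -2.02] F [-5.9 -8.   5.4] T [-1.48  1.1   0.3 ] w 0.152
[[ 0.954 -0.301 -0.003]
 [-0.301 -0.954 -0.004]
 [-0.002  0.004 -1.   ]]
opening mm 36.174741155812406 [-0.001  -0.0013  0.0007 -0.0003  0.0017  0.0021 -0.0017]
```

View pics/half2.png

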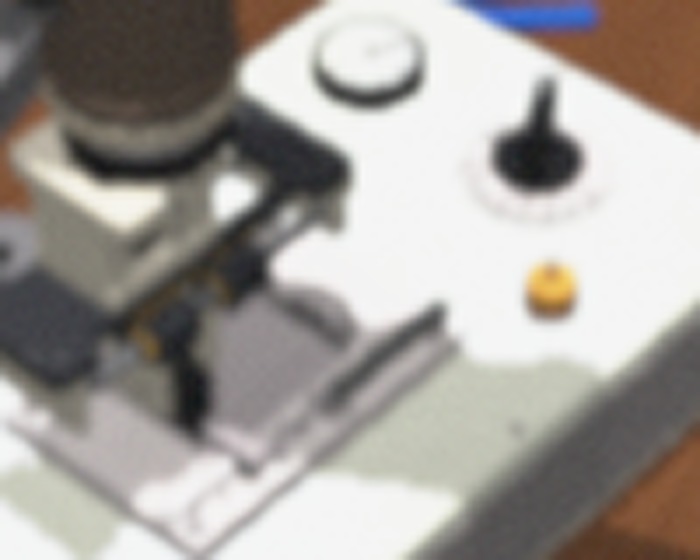

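```bash
python3 - <<'E'
from cell import job
print(job.sign_off())
E
python3 s.py | head -1
```

```text
the job is handed in; nothing more can be done
None
the job is handed in; nothing more can be done
```

The timer is wound to its stop and the shutter is held about half open. I handed the job in at about 13 s, with the fingers still gripping the shutter at the 40 N grip setting.

- **Timer:** I wound it in one grasp, turning from about 0.71 rad by roughly 3.5 rad. The torque then jumped from 0.17 to 0.92 N m, which is the hard stop. I released the knob and backed off straight up.
- **Shutter:** it is open 36.2 mm, measured from the arm's travel since the shut stop. The arm was at rest, and it felt about 9.4 N along the slide, in line with the given 10.5 N spring with 1 N friction.
- **Everything else:** the last picture shows the motor standing and the inlet partly uncovered. I didn't measure the bystanders again, but there was no sign of contact with them.

No check failed. I didn't measure the blade's edge in the pictures, because the arm hid the top view. One small disagreement: the crossbar's direction in the image was about 3° off the cabinet's; I used the cabinet's, and the grasp fitted.

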